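# Hang a spar-rack arm on its slotted upright and lock it

## Robot

A 6-joint arm with a two-finger parallel gripper is mounted at the origin on the work surface. World frame = base frame: x ahead of the robot, y to its left, z up, the work surface at z = 0. Lengths are in m, angles in rad, forces in N, time in s.
With the tool pointing down it reaches from about 0.325 to 0.75 m from the base axis. Payload 7.6 kg.
Tool frame: the origin (TCP) lies midway between the tips of the shut fingers; the grasp point (between the pads) lies 19 mm behind it; z points along the fingers, y is the line along which they close (so a half turn about z gives the same grasp; the last joint's range is limited). The gripper opens to 85 mm and grips with 20 to 120 N. Pads are 22 mm wide; open, the fingers measure 114 mm over their backs; the gripper's body (76 mm by 85 mm) begins 54 mm behind the grasp point. The pads swing forward as they close: fully open they stand 13 mm farther back than shut.
Start: joints at [-1.327, 0.052, 1.401, -0, 1.689, -0.07], TCP at [0.162, -0.499, 0.231] pointing down, gripper open.
Joint ranges: [-2.9, 2.9], [-0.91, 2.17], [0.12, 2.37], [-1.06, 4.2], [0.26, 2.73], [-2.93, 2.93]. Speed limits (rad/s): [2.57, 2.57, 3.01, 3.14, 3.14, 3.14].

## Interface

Orientations are given as a 3x3 rotation matrix whose columns are the frame's x, y, z axes.
In Python, from bench import ctrl gives the robot as it stands.
- The arm moves only by the shell command python3 -m jog 'ROWS' [OPENING] [FORCE]. ROWS is text: rows parted by semicolons, each of 4 numbers parted by spaces: the shift along the tool's x, y, z in cm, then the turn about the tool's z in rad. A call has 1 to 5 rows; each row shifts and turns the commanded pose from where the row before left it, along the tool's axes as they then stand; what a row does not reach is not made up. A row lasts 1/8 s, in which the tool goes at most 62.5 mm and 10.7 degrees, less where a joint would pass 70% of its speed; a pose out of reach is approached as far as the arm can. A call is refused whole if a number of a shift passes 6.25 or a number of a turn 0.188, either way. A call with a gripper value outside its range is refused whole. OPENING is the closure, from 0 (fully open) to 1 (shut), set as the call begins (- or left out, the last holds). The fingers move at their own pace and stop on an object; FORCE is the grip in N (left out, the last holds). Time passes only in rows, so rows that do not move let the fingers close. It gives the time, the measured TCP pose, the force, the opening and the grip force at its end, in the units of the state.
- ctrl.read_state(): the state, without advancing time (a new reading comes with each control period).
- ctrl.get_image(name): name is "scene" or "side" or "wrist"; returns (picture, depth): 420x560x3 uint8, red, green, blue; 420x560 float32, m along the optical axis (not along the pixel's ray), 0 where there is no reading.
- ctrl.calibration(name): a dict with "vfov" (degrees; the focal length in pixels is half the picture's height over the tangent of half this angle, whatever the lens; pixels are square), "cx", "cy" (the principal point, pixels), "pose" (4x4, takes a point from camera to world coordinates); the wrist camera has in their place "tool_from_camera" (4x4, takes a point from camera to tool coordinates, whose origin is the TCP and whose axes are the flange's). Camera axes: x right, y up, looking along -z (the intrinsics and any distortion apply to the point x, -y, -z); pixel columns grow to the right and rows downward; lengths in m; the calibration is good to about 2 mm. A picture is of the moment at which its call begins: read the wrist's pose just before it. calibration takes no time and is no camera call.
- ctrl.job_done(): hands the job in; it is judged then, once.
The state is a dict: "time": time; "joint_positions": joint angles; "joint_vel": joint speeds; "joint_efforts": joint torques, N m; "eef_pos": TCP position; "ee_rot": TCP orientation; "wrist_force": force on the tool from outside, world axes, zero at the start; "moment": the same for the moment, N m; "opening": finger opening in m; "grasp_force": force on a finger pad.
Only numpy, scipy, OpenCV 4.12 (cv2) and the standard library are available. Lean on these libraries where they do the work, as an engineer would, in place of code of your own. Each camera call takes 0.05 s, during which the arm holds its last target. There are 200 camera calls.

## Task

Fit the loose support arm to the bare upright of the small rack, in the top two slots, level with the arm already on the other upright: hook both tabs through the slots, then press it down until it snaps past the spring catch and is fully home. The column of that upright may stand a little to one side of the middle of its foot, so feel for the slots. Do it gently, with light pushes and without ramming it, and leave the things lying around where they are.

Things in the scene. Friction and masses are not known exactly. Their poses are not given: they have to be found in the camera images.
- bracket: Loose metal arm, 0.16 to 0.24 kg, standing on the bench. Origin: on its underside, mid-width, in the back face of its end plate (meets the upright). x points out of that face as the hooks do, z up. Box bar 30 wide (y), 40 high, from the plate to x -110, with a stop lip up to z 54 in its last 6 mm. Plate 6 thick (x -6 to 0), 40 wide, 84 high. Centre of mass near x -50, z 24.
- hook_top (a point): Middle of the upper hook's lip, at x 9.5, z 65 of the arm. Two like hooks on the plate, 50 mm apart in height, 8 wide (y), rounded. Each: a neck 8 high (z 20-28 and 70-78) and, behind a 5.5 mm gap, a lip (x 5.5 to 13.5) reaching 18 below the neck's underside (z 2-28 and 52-78; 26 high in all). The upper lip has a bump on its back (to x 16.5, at z 64) for the catch.
- grip (a point): Centre of the arm's bar at x -60, z 20, near the centre of mass: a good place to grasp across the 30 mm width (y) from above. Tops of plate and upright stand higher than the bar: near the plate keep room for the gripper.
- press (a point): On top of the arm's bar (z 40), 20 mm in front of the plate's back face (x -20): a good place to press down. Pressing far from the plate makes the hooks bind. Press slowly (about 15 mm/s): all contact forces between arm and upright added up, some 20 N from hanging alone, must stay under 100 N.
- upright: FOOT of the bare upright, fixed on a board 25 to 45 mm high: plate 60 x 100 x 12 mm with a cross track. Origin: on the board, mid-foot, in the plane of the column's slotted front face. x points into that face, away from the robot; z up. The column itself was set by hand somewhere from 12 mm left to 12 mm right (y) of mid-foot: that is not measured, find it by feel or eye. It is tight there.
- seat (a point): Where the arm's origin lies when fully home if the column stands at mid-foot: in the column's front face, 110 mm above the foot's origin, axes as the foot's. The real place is up to 12 mm to either side (y); x and z are right. Home, the necks rest on the lower edges of the top two slots, lips behind the web, with 1.5 mm play in x: the arm sags up to 0.04 rad.
- column_top (a point): Top of the bare column's height: z 216, at mid-foot (not moved with the column). The column is a metal channel 46 wide (y), 216 high, open at the back; its web is 4 thick (x 0 to 4). Four slots one above another on its middle line, each 10.6 wide, 30 high, lower edges at z 30, 80, 130, 180 of the foot. The top two are wanted.
- entry (a point): The arm's origin when its hooks are level with the top two slots: 20 mm above seat (18 to 22 will do), mid-foot. Play sideways is 1.3 mm each way. Push the hooks lightly (about 6 N) at the web: if they miss they stop with the plate 13.5 mm short of the face; back off, shift 2 mm in y and try again, or slide along the face, until they drop in and the plate meets the face.
- catch (a joint): Spring catch in the column, behind the top slot: a round 8 mm bar sliding back, away from the robot. 0 is out; pushed back up to 3 mm (0.003) as the bump goes by, 1 to 3 mm when locked. The hooked arm sinks some 10 mm, then sits on the catch, 9 to 10 mm above home. A slow push down of 10 to 20 N beside the plate brings it halfway; then it snaps home by itself onto the slots' lower edges.
- upright_twin: The other upright of the rack, like the bare one and parallel with it, 220 mm to its side (left or right), all fixed, its column at mid-foot. It already carries a like arm, 30 mm wide, reaching 110 mm towards the robot, fully home at the height that is wanted. Origin as for the bare foot.
- tin: Bystander: a paint tin of 80 mm diameter, 95 mm high; origin under its centre.
- sander: Bystander: a sanding block 110 x 60 x 46 mm; origin under its centre.
- mallet: Bystander: a mallet lying on the bench; about 300 mm long.
Mind the look-alikes: they are no part of the job. Leave any orange or turquoise look-alike of the bracket alone.

How it is judged:
By the outcome, as a careful person would: the job done as asked, in the order asked, and still so for the second after the job is handed in, with the robot touching nothing.
It also fails if it takes over 72 s, if anything falls off the work surface, if the arm or the gripper's body presses on something with over 40 N, if the wrist force passes 120 N, or if a joint passes its speed limit or range.

## Working session

There is one attempt and no reset: what is moved stays moved. The work goes in short steps, Python scripts to look and compute and a shell command to move; the robot and the scene stay as the last step left them, time stands still between calls to the robot, and variables do not carry over. Pictures are saved under pics/ and viewed, at most 10 in all, crops included, and the job is handed in when it is done.

```bash
ls; mkdir -p pics
python3 - <<'E'
from bench import ctrl
import cv2,numpy as np
for n in("scene","side"):
    im,d=ctrl.get_image(n); cv2.imwrite(f"pics/{n}0.png",im[...,::-1]); np.save(f"pics/{n}0.npy",d)
    c=ctrl.calibration(n); print(n,{k:(np.round(v,4).tolist() if k=='pose' else v) for k,v in c.items()})
c=ctrl.calibration("wrist");print(c)
s=ctrl.read_state();print(s)
E
```

```text
pics
scene {'vfov': 56.07640635984864, 'cx': 274.91218852493154, 'cy': 216.36068118574897, 'pose': [[0.6949, -0.6052, 0.3884, 0.988], [0.719, 0.575, -0.3903, -0.4342], [0.0129, 0.5505, 0.8348, 1.0443], [0.0, 0.0, 0.0, 1.0]]}
side {'vfov': 48.50136131146912, 'cx': 273.8613234022192, 'cy': 199.02385038629282, 'pose': [[-0.9707, 0.1802, -0.159, 0.351], [-0.2396, -0.6739, 0.6988, 0.9264], [0.0188, 0.7165, 0.6974, 1.1079], [0.0, 0.0, 0.0, 1.0]]}
{'vfov': 64.51640271289853, 'cx': 289.0187451861597, 'cy': 211.61747125767258, 'tool_from_camera': array([[-8.71132047e-05,  9.54728247e-01,  2.97479355e-01,
         7.61922244e-02],
       [ 9.99999650e-01, -1.64336654e-04,  8.20258669e-04,
         3.21215709e-04],
       [ 8.32010883e-04,  2.97479323e-01, -9.54727899e-01,
        -1.42112395e-01],
       [ 0.00000000e+00,  0.00000000e+00,  0.00000000e+00,
         1.00000000e+00]])}
{'time': 0.1, 'joint_positions': array([-1.32729978e+00,  5.27930121e-02,  1.40161442e+00, -2.00264339e-05,
        1.68860978e+00, -7.03270352e-02]), 'joint_vel': array([ 0.0023594 , -0.00117896, -0.00128692,  0.00116181,  0.00062281,
       -0.00030162]), 'joint_efforts': array([ 8.98916060e-04, -3.82583642e+01, -3.60983741e+01, -8.43243947e-05,
        4.84009681e-03, -4.80306728e-07]), 'eef_pos': array([ 0.16200448, -0.49909713,  0.23055102]), 'ee_rot': array([[ 9.51160931e-01,  3.08695240e-01, -3.62757063e-04],
       [ 3.08695442e-01, -9.51159937e-01,  1.37773495e-03],
       [ 8.02602350e-05, -1.42242911e-03, -9.99998985e-01]]), 'wrist_force': array([0.16558942, 0.27029844, 0.33200782]), 'moment': array([ 0.05871868, -0.00053612,  0.01733962]), 'grasp_force': 0.0, 'opening': 0.08522528229150876}
```

View pics/scene0.png

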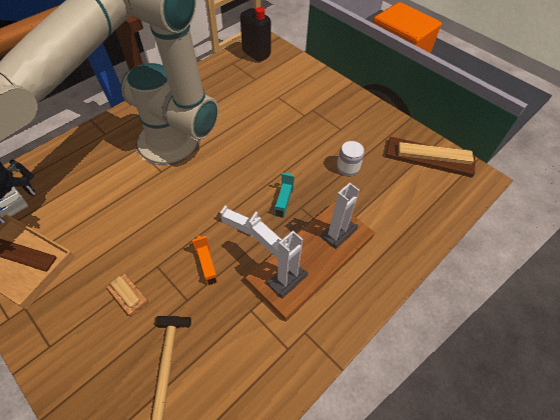

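View pics/side0.png

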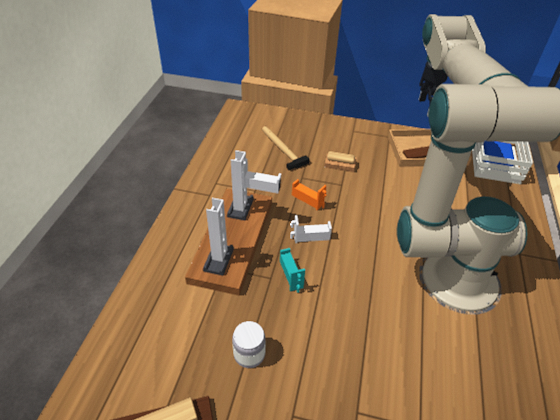

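Candidates for the bracket: the white loose one (scene 240,218; side 312,231), orange (scene 205,260; side 309,193), turquoise (scene 285,195; side 292,270), and the mounted white arm (scene 268,232; side 263,183). I choose the white loose one. The bare upright is at scene (343,215), side (216,235).

```bash
cat > h.py <<'E'
import numpy as np,cv2
from bench import ctrl
def cloud(d,c,T):
    f=d.shape[0]/2/np.tan(np.radians(c['vfov'])/2)
    v,u=np.mgrid[:d.shape[0],:d.shape[1]]
    P=np.stack([(u-c['cx'])/f*d,-(v-c['cy'])/f*d,-d],-1)
    return P@T[:3,:3].T+T[:3,3]
def pix(p,c,T):
    f=210/np.tan(np.radians(c['vfov'])/2); q=(np.atleast_2d(p)-T[:3,3])@T[:3,:3]
    return np.c_[c['cx']-q[:,0]/q[:,2]*f, c['cy']+q[:,1]/q[:,2]*f]
def wristT(s):
    T=np.eye(4);T[:3,:3]=s['ee_rot'];T[:3,3]=s['eef_pos'];return T@ctrl.calibration('wrist')['tool_from_camera']
E
python3 - <<'E'
from h import *
for n,box in(("scene",(215,200,375,325)),("side",(180,145,340,300))):
    im=cv2.imread(f"pics/{n}0.png"); d=np.load(f"pics/{n}0.npy"); c=ctrl.calibration(n); P=cloud(d,c,c['pose'])
    m=np.zeros(d.shape,bool); m[box[1]:box[3],box[0]:box[2]]=1; m&=d>0
    hsv=cv2.cvtColor(im,cv2.COLOR_BGR2HSV); g=(hsv[...,1]<60)&m
    k,l,st,_=cv2.connectedComponentsWithStats(g.astype(np.uint8))
    for i in range(1,k):
        if st[i,4]<60: continue
        q=P[l==i]; print(n,st[i],np.round(np.percentile(q,[2,50,98],axis=0)*1000).tolist(), int(hsv[...,2][l==i].mean()))
    for lo,hi in((-.01,.01),(.015,.05)):
        w=m&(hsv[...,1]>90)&(hsv[...,0]<25)&(P[...,2]>lo)&(P[...,2]<hi); print(n,w.sum(),np.median(P[w][:,2]))
    cv2.imwrite(f"pics/{n}c.png",cv2.resize(im[box[1]:box[3],box[0]:box[2]],None,fx=4 if n=="side" else 4,fy=4,interpolation=2)[:600])
E
```

```text
scene [322 200  36  48 922] [[673.0, 87.0, 43.0], [699.0, 103.0, 101.0], [720.0, 180.0, 231.0]] 103
scene [ 220  206   87   92 2470] [[405.0, -128.0, 7.0], [678.0, -80.0, 125.0], [720.0, -27.0, 250.0]] 140
scene 11480 0.0004087136742995101
scene 4554 0.03456449291947494
side [180 145  19  32 321] [[1365.0, -1288.0, -765.0], [1398.0, -1188.0, -752.0], [1469.0, -1020.0, -738.0]] 94
side [ 228  150   53   70 1665] [[568.0, -302.0, 1.0], [676.0, -65.0, 165.0], [715.0, -33.0, 247.0]] 152
side [287 156  22  14 152] [[530.0, -404.0, 6.0], [560.0, -373.0, 22.0], [591.0, -341.0, 30.0]] 28
side [ 204  198   29   77 1362] [[662.0, 93.0, 38.0], [684.0, 149.0, 120.0], [716.0, 188.0, 249.0]] 130
side [290 215  42  28 700] [[394.0, -114.0, -3.0], [455.0, -38.0, 35.0], [512.0, -11.0, 83.0]] 179
side 15220 -0.0009532333413083682
side 4121 0.03313872365644155
```

View pics/sidec.png

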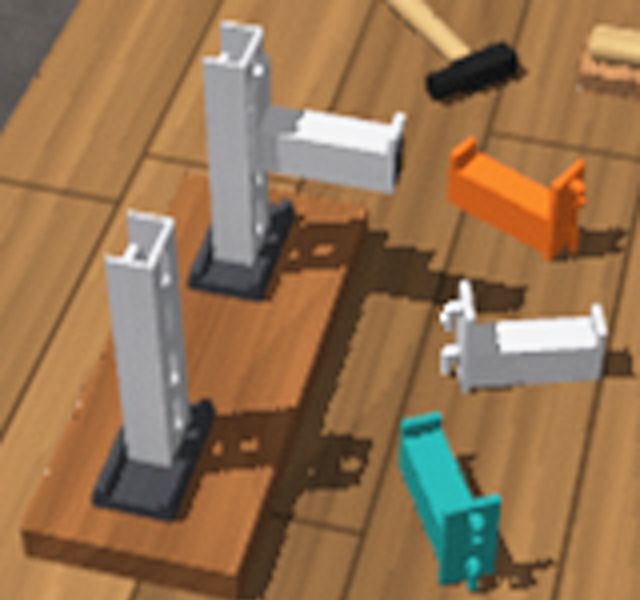

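The crop shows the white loose arm with its hooks facing the rack (crop 450,330), lip end on the right (600,320). The bare upright is at (150,350) and the twin carries its arm at (330,140). Now I'll fit rough poses.

Run:
```python
from h import *
def rect(q):
    r=cv2.minAreaRect((q[:,:2]*1000).astype(np.float32)); return [np.round(x,1) for x in r]
B={"scene":[("bare",(322,180,362,250)),("twin",(262,228,312,298)),("br",(215,200,262,232))],"side":[("twin",(225,148,252,222)),("bare",(200,195,236,278)),("br",(287,212,334,246))]}
for n in B:
    im=cv2.imread(f"pics/{n}0.png"); d=np.load(f"pics/{n}0.npy"); c=ctrl.calibration(n); P=cloud(d,c,c['pose'])
    hsv=cv2.cvtColor(im,cv2.COLOR_BGR2HSV)
    for nm,b in B[n]:
        m=np.zeros(d.shape,bool); m[b[1]:b[3],b[0]:b[2]]=1; m&=(d>0)&(hsv[...,1]<60)
        z=P[...,2]
        if nm=="br":
            for lo,hi in((.034,.046),(.005,.1)):
                q=P[m&(z>lo)&(z<hi)]; print(n,nm,len(q),rect(q),np.round(np.percentile(q,[1,50,99],axis=0)*1000).tolist())
        else:
            f=m&(hsv[...,2]<90)&(z<.06)&(z>.03); q=P[f]; print(n,nm,"foot",len(q),rect(q),np.round(np.median(q[:,2]),4))
            q=P[m&(hsv[...,2]>90)&(z>.235)]; print(n,nm,"top",len(q),rect(q) if len(q)>3 else 0)
            q=P[m&(hsv[...,2]>90)&(z>.08)&(z<.23)]; print(n,nm,"col",len(q),rect(q) if len(q)>3 else 0, z[m].max())
```

```text
scene bare foot 279 [array([693.5, 134.4]), array([100.2,  55.2]), np.float64(89.9)] 0.0485
scene bare top 143 [array([691.2, 123.6]), array([31.1, 49.6]), np.float64(0.6)]
scene bare col 597 [array([690.9, 122.9]), array([33.4, 49.1]), np.float64(0.4)] 0.25375099717081384
scene twin foot 423 [array([694.1, -84.9]), array([100.9,  56.8]), np.float64(88.9)] 0.0479
scene twin top 152 [array([691.5, -84.8]), array([32.8, 46.9]), np.float64(0.4)]
scene twin col 970 [array([650.8, -89.8]), array([118.,  48.]), np.float64(5.1)] 0.253343238545254
scene br 276 [array([449. , -50.9]), array([104.2,  34.8]), np.float64(16.7)] [[400.0, -80.0, 35.0], [442.0, -54.0, 40.0], [501.0, -30.0, 45.0]]
scene br 482 [array([450.8, -49.4]), array([113.3,  38.8]), np.float64(17.0)] [[398.0, -82.0, 6.0], [448.0, -57.0, 40.0], [503.0, -18.0, 87.0]]
side twin foot 231 [array([689.3, -78.1]), array([ 57.4, 102.4]), np.float64(0.2)] 0.047
side twin top 114 [array([690.7, -80.5]), array([31.6, 51.2]), np.float64(2.3)]
side twin col 660 [array([679.1, -80.5]), array([60.5, 52.9]), np.float64(4.0)] 0.25308797711584696
side bare foot 442 [array([689.1,  57. ]), array([ 56.9, 270.9]), np.float64(0.2)] 0.0467
side bare top 136 [array([690.5, 127.7]), array([51.6, 31.1]), np.float64(89.3)]
side bare col 679 [array([690.6,  46.2]), array([ 33.1, 218.8]), np.float64(0.0)] 0.2531179510339122
side br 270 [array([449.7, -45. ]), array([109. ,  37.5]), np.float64(19.5)] [[397.0, -73.0, 34.0], [447.0, -45.0, 39.0], [497.0, -12.0, 45.0]]
side br 617 [array([455.8, -42.1]), array([124.6,  40.9]), np.float64(18.1)] [[394.0, -73.0, 6.0], [455.0, -36.0, 37.0], [512.0, -9.0, 84.0]]
```

```bash
python3 -m jog '5.5 -2.5 -1.5 -0.09; 5.5 -2.5 -1.5 0; 5.5 -2 0 0; 5.5 -2 0 0; 5 -3 0 0' 0 && python3 -c "
from h import *
s=ctrl.read_state();print(s['eef_pos'],s['ee_rot'],s['joint_positions'])"
```

```text
time: 0.72
eef_pos: [0.3681, -0.2852, 0.2608]
ee_rot: [[0.92, 0.393, -0.0], [0.393, -0.92, 0.0], [-0.0, -0.001, -1.0]]
wrist_force: [1.1, -0.5, 0.3]
opening: 0.0856
grasp_force: 0.0
[ 0.36810488 -0.28518177  0.26081003] [[ 9.19577668e-01  3.92907983e-01 -4.79351504e-04]
 [ 3.92908183e-01 -9.19577605e-01  4.34574301e-04]
 [-2.70053196e-04 -5.87965950e-04 -9.99999791e-01]] [-7.38467621e-01 -1.21832137e-01  1.51229201e+00 -1.33174502e-06
  1.75177980e+00  4.28536547e-01]
```

```bash
python3 -m jog '4.1 -3.7 0 0; 4.1 -3.7 0 0; 4.1 -3.7 0 0; 4.1 -3.7 0 0; 4.1 -3.7 0 0.09' 0 && python3 -m jog '0 0 0 0;0 0 0 0'
python3 - <<'E'
from h import *
s=ctrl.read_state(); im,d=ctrl.get_image('wrist'); c=ctrl.calibration('wrist'); T=wristT(s)
cv2.imwrite("pics/w1.png",im[...,::-1]); np.save("pics/w1.npy",d)
P=cloud(d,c,T); z=P[...,2]
hsv=cv2.cvtColor(im,cv2.COLOR_RGB2HSV); print(s['eef_pos'],np.round(s['ee_rot'],4).tolist())
m=(d>0)&(hsv[...,1]<60)&(P[...,0]<.53)&(P[...,0]>.37)&(P[...,1]<.03)&(P[...,1]>-.12)
for lo,hi in((.004,.03),(.034,.046),(.048,.06),(.06,.1)):
    q=P[m&(z>lo)&(z<hi)]
    if len(q)>20: print(lo,len(q),[np.round(x,1) for x in cv2.minAreaRect((q[:,:2]*1e3).astype(np.float32))],np.round(np.median(q,0)*1e3,1))
E
```

```text
time: 1.35
eef_pos: [0.4832, -0.0343, 0.261]
ee_rot: [[0.952, 0.307, -0.0], [0.307, -0.952, -0.0], [-0.0, 0.0, -1.0]]
wrist_force: [-0.5, -1.6, -0.4]
opening: 0.0852
grasp_force: 0.0
time: 1.6
eef_pos: [0.4827, -0.0363, 0.2609]
ee_rot: [[0.951, 0.31, -0.001], [0.31, -0.951, -0.0], [-0.001, -0.0, -1.0]]
wrist_force: [0.5, -0.4, -0.2]
opening: 0.0855
grasp_force: 0.0
[ 0.48265918 -0.0362835   0.26086881] [[0.9509, 0.3095, -0.001], [0.3095, -0.9509, -0.0003], [-0.001, -0.0, -1.0]]
0.004 113 [array([507.9, -30.3]), array([13.9, 39.6]), np.float64(19.0)] [504.  -27.2  17.7]
0.034 2058 [array([452.1, -49.2]), array([105.1,  39.3]), np.float64(18.7)] [447.1 -51.6  39.5]
0.048 232 [array([449.8, -50.6]), array([110.2,  38.8]), np.float64(19.2)] [403.1 -62.3  53.3]
0.06 525 [array([506.7, -31. ]), array([22.1, 40.1]), np.float64(17.6)] [502.  -30.9  81.5]
```

View pics/w1.png

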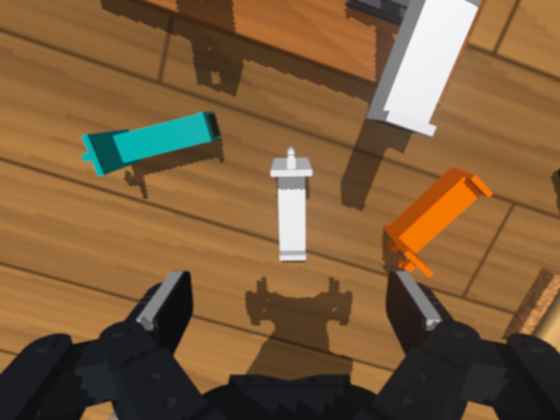

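The wrist picture shows the white bracket centred at column 291, with its plate and hooks at row 165 (up), its lip at row 258, and orange and turquoise well to the sides. Next, the exact axis, by casting rays onto the bar-top plane.

Run:
```python
from h import *
im=cv2.imread("pics/w1.png"); s=ctrl.read_state(); c=ctrl.calibration('wrist'); T=wristT(s)
def ray(u,v,h):
    f=210/np.tan(np.radians(c['vfov'])/2); r=T[:3,:3]@np.array([(u-c['cx'])/f,-(v-c['cy'])/f,-1]); o=T[:3,3]; return o+r*(h-o[2])/r[2]
hsv=cv2.cvtColor(im,cv2.COLOR_BGR2HSV); m=((hsv[...,1]<50)&(hsv[...,2]>110))
m[:,:260]=0;m[:,325:]=0
pts=[]
for v in range(198,248,3):
    u=np.flatnonzero(m[v]); pts.append(np.r_[ray(u.min()-.5,v,.04),ray(u.max()+.5,v,.04)])
pts=np.array(pts); mid=(pts[:,:3]+pts[:,3:])/2
a=np.polyfit(mid[:,0],mid[:,1],1); print("yaw",np.degrees(np.arctan(a[0])),"y at .45",np.polyval(a,.45),"w",np.linalg.norm(pts[:,:2]-pts[:,3:5],axis=1).mean()*np.cos(np.radians(.5)))
for v in range(145,265): 
    u=np.flatnonzero(m[v]); 
    if len(u) and (v<182 or v>245) : print(v,u.min(),u.max(),int(hsv[v,291,2]),end=' | ')
print()
for v,h in((158,.084),(176,.084),(248,.054),(261,.054)): print(v,ray(291,v,h))
print(s['ee_rot'][:,0])
```

```text
yaw 18.937886736346528 y at .45 -0.050610351010717175 w 0.031442723403819754
147 289 291 158 | 148 288 293 176 | 149 288 293 202 | 150 288 293 215 | 151 287 294 229 | 152 287 294 235 | 153 287 294 230 | 154 287 294 210 | 155 287 294 217 | 156 287 294 235 | 157 286 295 241 | 158 275 307 239 | 159 274 307 236 | 160 274 308 233 | 161 274 308 233 | 162 273 308 233 | 163 273 309 233 | 164 273 309 233 | 165 272 310 234 | 166 272 310 233 | 167 272 310 232 | 168 271 311 226 | 169 271 311 211 | 170 271 311 224 | 171 270 312 231 | 172 270 312 232 | 173 270 312 233 | 174 270 311 233 | 175 271 311 225 | 176 271 308 187 | 177 277 304 152 | 178 278 304 143 | 179 278 304 143 | 180 278 304 142 | 181 278 304 143 | 246 280 305 235 | 247 280 305 235 | 248 280 305 235 | 249 280 305 231 | 250 280 305 210 | 251 280 305 183 | 252 280 305 172 | 253 280 305 171 | 254 280 305 183 | 255 280 305 209 | 256 280 305 227 | 257 280 305 230 | 258 279 305 232 | 259 280 305 215 | 260 281 304 163 | 
158 [ 0.51207557 -0.02930511  0.084     ]
176 [ 0.49547906 -0.03471604  0.084     ]
248 [ 0.41088158 -0.06245324  0.054     ]
261 [ 0.3954286  -0.06749135  0.054     ]
[ 9.51268194e-01  3.08364093e-01 -6.39340168e-04]
```

```bash
python3 -m jog '-4.1 0.4 0 -0.016; 0 0 5.5 0; 0 0 5.5 0; 0 0 5.5 0; 0 0 5 0' 0 && python3 -m jog '0 0 2 0;0 0 1 0; 0 0 0.5 0; 0 0 0 0; 0 0 0 0' 0 40
```

```text
time: 2.28
eef_pos: [0.4444, -0.0538, 0.0447]
ee_rot: [[0.947, 0.322, 0.0], [0.322, -0.947, -0.0], [0.0, 0.0, -1.0]]
wrist_force: [0.5, -0.7, 0.4]
opening: 0.0852
grasp_force: 0.0
time: 2.9
eef_pos: [0.4458, -0.0528, 0.0122]
ee_rot: [[0.946, 0.324, 0.002], [0.324, -0.946, -0.0], [0.001, 0.001, -1.0]]
wrist_force: [0.4, 0.0, 0.1]
opening: 0.0853
grasp_force: 0.0
```

```bash
python3 -m jog '0 0 0.5 0; 0 0 0 0' 0 && python3 -m jog '0 0 0 0;0 0 0 0; 0 0 0 0; 0 0 0 0; 0 0 0 0' 1 60 && python3 -m jog '0 0 0 0; 0 0 0 0; 0 0 -0.5 0; 0 0 -2 0; 0 0 0 0'
```

```text
time: 3.15
eef_pos: [0.4449, -0.0525, 0.006]
ee_rot: [[0.946, 0.324, -0.0], [0.324, -0.946, 0.0], [-0.0, -0.0, -1.0]]
wrist_force: [0.4, 0.9, 0.3]
opening: 0.0857
grasp_force: 0.0
time: 3.78
eef_pos: [0.4453, -0.0526, 0.0065]
ee_rot: [[0.946, 0.324, 0.0], [0.324, -0.946, -0.0], [0.0, 0.0, -1.0]]
wrist_force: [0.6, 0.5, 2.6]
opening: 0.0294
grasp_force: 60.7
time: 4.4
eef_pos: [0.4458, -0.0528, 0.0322]
ee_rot: [[0.946, 0.324, 0.002], [0.324, -0.946, -0.001], [0.002, 0.001, -1.0]]
wrist_force: [0.7, -0.5, -2.2]
opening: 0.0289
grasp_force: 60.1
```

```bash
python3 -m jog '0 0 -6 0.066; 0 0 -6 0.066; 0 0 -6 0.066; 0 0 -6 0.066; 0 0 -6 0.066' && python3 -m jog '2.9 -4.5 -0.6 0; 2.9 -4.5 -0.6 0; 2.9 -4.4 -0.6 0;2.8 -4.3 -0.8 0; 0 0 0 0' && python3 -m jog '0 0 0 0; 0 0 0 0; 0 0 0 0'
python3 - <<'E'
from h import *
s=ctrl.read_state(); im,d=ctrl.get_image('wrist')
cv2.imwrite("pics/w2.png",im[...,::-1]); np.savez("pics/w2.npz",d=d,T=wristT(s)); print(s['eef_pos'],s['joint_positions'])
E
```

```text
time: 5.03
eef_pos: [0.4448, -0.0526, 0.332]
ee_rot: [[1.0, -0.003, -0.001], [-0.003, -1.0, 0.0], [-0.001, -0.0, -1.0]]
wrist_force: [1.4, -0.5, -3.5]
opening: 0.0292
grasp_force: 60.4
time: 5.65
eef_pos: [0.5613, 0.1271, 0.354]
ee_rot: [[1.0, 0.004, -0.005], [0.004, -1.0, -0.0], [-0.005, 0.0, -1.0]]
wrist_force: [0.5, -0.2, -2.7]
opening: 0.0292
grasp_force: 60.4
time: 6.02
eef_pos: [0.5599, 0.1236, 0.3577]
ee_rot: [[1.0, -0.001, 0.001], [-0.001, -1.0, -0.0], [0.001, 0.0, -1.0]]
wrist_force: [0.5, 1.0, -2.9]
opening: 0.0291
grasp_force: 60.4
[0.55986919 0.12356418 0.35771647] [ 1.52892001e-01  2.04805278e-01  9.84504097e-01 -1.67687818e-04
  1.95154901e+00  1.72507747e+00]
```

View pics/w2.png

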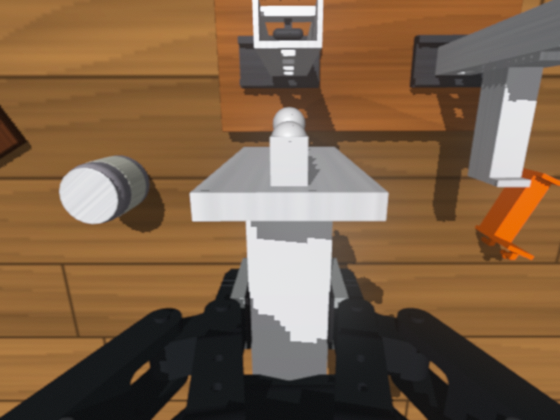

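The picture shows the bare column's top rim at columns 253–323, rows 0–46. The held bracket's hooks are at (289,125) and its plate top at row 205, so they are almost in line sideways. Next I measure the relative offsets.

Run:
```python
from h import *
im=cv2.imread("pics/w2.png"); N=np.load("pics/w2.npz"); d,T=N['d'],N['T']; c=ctrl.calibration('wrist'); P=cloud(d,c,T); hsv=cv2.cvtColor(im,cv2.COLOR_BGR2HSV)
w=(hsv[...,1]<50)&(d>0)
def R(u0,v0,u1,v1,cond=None):
    m=w.copy(); k=np.zeros_like(m); k[v0:v1,u0:u1]=1; m&=k
    if cond is not None: m&=cond
    return P[m]
z=P[...,2]
q=R(240,0,340,60,(z>.23)&(z<.28)); print("coltop",len(q),np.round(np.percentile(q,[1,50,99],axis=0)*1e3,1).tolist(),[np.round(x,1) for x in cv2.minAreaRect((q[:,:2]*1e3).astype(np.float32))])
q=R(195,196,383,216); print("platetop",np.round(np.percentile(q,[1,50,99],axis=0)*1e3,1).tolist(), np.polyfit(q[:,1],q[:,0],1))
q=R(270,136,310,180); print("hook neck top",np.round(np.percentile(q,[1,50,99],axis=0)*1e3,1).tolist())
q=R(250,230,330,330); print("bartop",np.round(np.percentile(q,[1,50,99],axis=0)*1e3,1).tolist()); 
A=np.c_[q[:,:2],np.ones(len(q))]; print("bar tilt",np.linalg.lstsq(A,q[:,2],rcond=None)[0])
# image edges
f=210/np.tan(np.radians(c['vfov'])/2); g=cv2.cvtColor(im,cv2.COLOR_BGR2GRAY).astype(int)
for v in(20,30,40): 
    u=np.flatnonzero((w[v])&(z[v]>.22)); u=u[(u>230)&(u<345)]; print(v,u.min(),u.max(),(u.min()+u.max())/2)
for v in(140,150,160,205,210): print(v,g[v,180:400:1][[0]],end=' ')
gg=w&(z>.35)
for v in(112,120,205,212):
    u=np.flatnonzero(gg[v]);u=u[(u>180)&(u<400)]; print(v,u.min(),u.max(),(u.min()+u.max())/2)
print("front edge rows",[int(np.flatnonzero((z[:80,u]>.235)&w[:80,u]).max()) for u in(260,275,300,315)], g[36:56,288].tolist())
def ray(u,v,h):
    r=T[:3,:3]@np.array([(u-c['cx'])/f,-(v-c['cy'])/f,-1]); o=T[:3,3]; return o+r*(h-o[2])/r[2]
print("front edge",ray(288,46.5,np.median(.2525)))
m=(hsv[...,1]<60)&(hsv[...,2]<90)&(z>.04)&(z<.055); m[:, :230]=0; m[:,340:]=0; m[100:]=0; q=P[m]; print("foot",len(q),np.round(np.percentile(q,[1,50,99],axis=0)*1e3,1).tolist(),[np.round(x,1) for x in cv2.minAreaRect((q[:,:2]*1e3).astype(np.float32))])
m=(hsv[...,1]>90)&(hsv[...,0]<25)&(z>.02)&(z<.05); print("board",np.median(z[m]))
```

```text
coltop 1229 [[675.6, 101.3, 230.5], [679.1, 124.7, 249.2], [704.2, 146.9, 251.3]] [array([691.2, 124.1]), array([31.3, 46.1]), np.float64(0.2)]
platetop [[614.9, 104.6, 433.3], [617.1, 123.3, 434.7], [619.2, 142.3, 436.0]] [0.00178786 0.61683413]
hook neck top [[619.8, 116.2, 361.6], [625.7, 123.3, 428.6], [630.4, 129.9, 430.1]]
bartop [[554.8, 108.8, 389.4], [576.0, 123.4, 390.7], [595.1, 137.7, 392.2]]
bar tilt [-0.00208517  0.00207838  0.39165898]
20 254 322 288.0
30 254 322 288.0
40 255 321 288.0
140 [99] 150 [101] 160 [101] 205 [96] 210 [108] 112 278 300 289.0
120 274 304 289.0
205 192 387 289.5
212 192 386 289.0
front edge rows [50, 50, 50, 50] [64, 57, 51, 73, 152, 226, 240, 241, 240, 240, 235, 197, 137, 158, 227, 241, 243, 242, 237, 203]
front edge [0.67573693 0.12402994 0.2525    ]
foot 1760 [[661.9, 87.1, 43.8], [676.0, 158.0, 46.4], [717.0, 184.0, 54.8]] [array([690.6, 135.3]), array([98.5, 57.5]), np.float64(90.0)]
board 0.03369793686147837
```

```bash
python3 -m jog '0 -0.08 5 0; 0 0 5 0; 0 0 5 0; 0 0 2.5 0; 0 0 1.1 0' && python3 -m jog '1.5 0 0 0; 0.5 0 0 0; 0 0 0 0; 0 0 0 0;0 0 0 0'
```

```text
time: 6.7
eef_pos: [0.5595, 0.1247, 0.1698]
ee_rot: [[1.0, -0.001, -0.002], [-0.001, -1.0, -0.0], [-0.002, 0.0, -1.0]]
wrist_force: [-0.7, -0.5, -1.9]
opening: 0.029
grasp_force: 60.4
time: 7.32
eef_pos: [0.58, 0.1252, 0.1716]
ee_rot: [[1.0, -0.0, 0.0], [-0.0, -1.0, -0.0], [0.0, 0.0, -1.0]]
wrist_force: [-0.4, -0.6, -2.4]
opening: 0.0296
grasp_force: 60.3
```

```bash
cat > rel.py <<'E'
from h import *
s=ctrl.read_state(); im,d=ctrl.get_image('wrist'); im=np.ascontiguousarray(im[...,::-1]); T=wristT(s); c=ctrl.calibration('wrist'); P=cloud(d,c,T); z=P[...,2]; x=P[...,0]
hsv=cv2.cvtColor(im,cv2.COLOR_BGR2HSV); w=(hsv[...,1]<50)&(d>0)&(abs(P[...,1]-s['eef_pos'][1])<.05)
print(s['time'],np.round(s['eef_pos'],4),np.round(s['wrist_force'],1))
t=s['eef_pos'][0]
def st(n,m):
    q=P[m]; 
    if len(q)>20: print(n,len(q),np.round(np.percentile(q,[1,50,99],axis=0)*1e3,1).tolist(),"ymid",np.round((np.percentile(q[:,1],1)+np.percentile(q[:,1],99))*500,2))
st("col",w&(x>.674)&(x<.682)&(z>.242)); st("plate",w&(x>t+.053)&(x<t+.0605)&(z>s['eef_pos'][2]+.07)&(z<s['eef_pos'][2]+.085)); st("hook",w&(x>t+.0625)&(x<t+.0745)&(x<.673)&(z>s['eef_pos'][2]+.062)&(z<s['eef_pos'][2]+.08))
E
python3 - <<'E'
import rel,cv2; cv2.imwrite("pics/w3.png",rel.im)
E
```

```text
7.325 [0.58   0.1252 0.1716] [-0.4 -0.6 -2.4]
col 22 [[675.3, 106.2, 242.0], [675.6, 136.5, 242.3], [675.6, 146.3, 242.9]] ymid 126.28
plate 6989 [[634.0, 105.5, 242.0], [637.9, 125.1, 248.3], [640.3, 144.6, 249.8]] ymid 125.06
hook 1842 [[642.6, 121.2, 238.3], [647.8, 125.1, 242.3], [653.3, 128.9, 243.9]] ymid 125.07
```

View pics/w3.png

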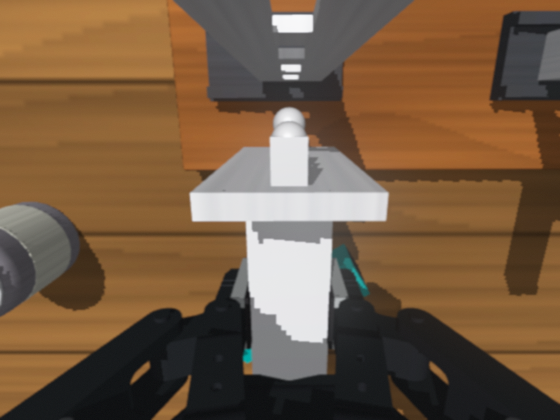

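The picture shows the column slots at columns 272–313 (row 23), centre about 292. The hooks are at column 289, so I shift 0.9 mm to the right and then advance slowly.

```bash
python3 -m jog '0 0.09 0 0; 1 0 0 0; 0.6 0 0 0; 0.3 0 0 0; 0 0 0 0' && python3 -m jog '0.15 0 0 0; 0.15 0 0 0; 0.15 0 0 0; 0.1 0 0 0; 0 0 0 0'
```

```text
time: 8.0
eef_pos: [0.5993, 0.1243, 0.171]
ee_rot: [[1.0, -0.0, -0.0], [-0.0, -1.0, -0.0], [-0.0, 0.0, -1.0]]
wrist_force: [0.0, -0.2, -1.7]
opening: 0.0292
grasp_force: 60.3
time: 8.62
eef_pos: [0.6047, 0.1243, 0.1712]
ee_rot: [[1.0, -0.0, -0.0], [-0.0, -1.0, -0.0], [-0.0, 0.0, -1.0]]
wrist_force: [-0.6, -0.1, -2.4]
opening: 0.0293
grasp_force: 60.3
```

```bash
python3 -m jog '0.15 0 0 0; 0.15 0 0 0; 0.1 0 0 0; 0 0 0 0' && python3 -m jog '0.15 0 0 0; 0.15 0 0 0; 0.1 0 0 0; 0 0 0 0'
```

```text
time: 9.12
eef_pos: [0.6087, 0.1243, 0.1712]
ee_rot: [[1.0, -0.0, -0.0], [-0.0, -1.0, -0.0], [-0.0, 0.0, -1.0]]
wrist_force: [-0.1, 0.2, -2.0]
opening: 0.0295
grasp_force: 60.3
time: 9.62
eef_pos: [0.6127, 0.1242, 0.1712]
ee_rot: [[1.0, -0.0, -0.0], [-0.0, -1.0, -0.0], [-0.0, 0.0, -1.0]]
wrist_force: [-0.3, 0.2, -2.7]
opening: 0.0296
grasp_force: 60.3
```

In at the first try: the hooks are 8 mm past the miss stop. I continue until the plate meets the face.

```bash
python3 -m jog '0.15 0 0 0; 0.1 0 0 0; 0 0 0 0' && python3 -m jog '0.1 0 0 0; 0 0 0 0' | sed -n '1,2p;4p'; python3 -m jog '0.1 0 0 0; 0 0 0 0' | sed -n '1,2p;4p'
```

```text
time: 10.0
eef_pos: [0.6152, 0.1243, 0.1712]
ee_rot: [[1.0, -0.0, -0.0], [-0.0, -1.0, -0.0], [-0.0, 0.0, -1.0]]
wrist_force: [-0.1, 0.8, -2.7]
opening: 0.0294
grasp_force: 60.3
time: 10.25
eef_pos: [0.6158, 0.1243, 0.1711]
wrist_force: [-4.2, -0.0, -1.7]
time: 10.5
eef_pos: [0.6158, 0.1244, 0.1708]
wrist_force: [-9.4, -0.6, -1.1]
```

```bash
python3 -m jog '-0.2 0 0 0; 0 0 0 0' | sed -n '1,2p;4p'; python3 -m jog '0 0 0.2 0; 0 0 0.2 0; 0 0 0.2 0;0 0 0 0' | sed -n '1,2p;4p'; python3 -m jog '0 0 0.1 0; 0 0 0.1 0;0 0 0 0' | sed -n '1,2p;4p'
```

```text
time: 10.75
eef_pos: [0.6154, 0.1243, 0.1715]
wrist_force: [0.8, 0.2, -2.4]
time: 11.25
eef_pos: [0.6147, 0.1243, 0.1648]
wrist_force: [-3.1, -0.3, -1.9]
time: 11.62
eef_pos: [0.6146, 0.1244, 0.1629]
wrist_force: [-5.0, 0.5, -2.0]
```

```bash
python3 -m jog '-0.05 0 0.1 0; 0 0 0 0' | sed -n '1,2p;4p'; python3 -m jog '0 0 0.1 0; 0 0 0 0' | sed -n '1,2p;4p'
```

```text
time: 11.88
eef_pos: [0.6145, 0.1243, 0.1619]
wrist_force: [-2.5, -0.4, -1.9]
time: 12.12
eef_pos: [0.6145, 0.1243, 0.1611]
wrist_force: [-3.5, -0.8, -1.2]
```

```bash
python3 -m jog '0 0 0 0; 0 0 0 0; 0 0 0 0; 0 0 0 0' 0.3 | sed -n '1,2p;4,6p'; python3 -m jog '0 0 -1 0; 0 0 -2 0; 0 0 -3 0; 0 0 -3 0; 0 0 0 0' 0.3 | sed -n '1,2p;4,6p'
python3 - <<'E'
from h import *
im,d=ctrl.get_image('side'); cv2.imwrite("pics/side1.png",cv2.resize(im[180:290,180:330,::-1],None,fx=4,fy=4,interpolation=cv2.INTER_CUBIC))
E
```

```text
time: 12.62
eef_pos: [0.6148, 0.1243, 0.1615]
wrist_force: [0.1, 0.1, 0.6]
opening: 0.0596
grasp_force: 0.0
time: 13.25
eef_pos: [0.6157, 0.1245, 0.2553]
wrist_force: [-0.9, -0.9, 1.2]
opening: 0.0597
grasp_force: 0.0
```

View pics/side1.png

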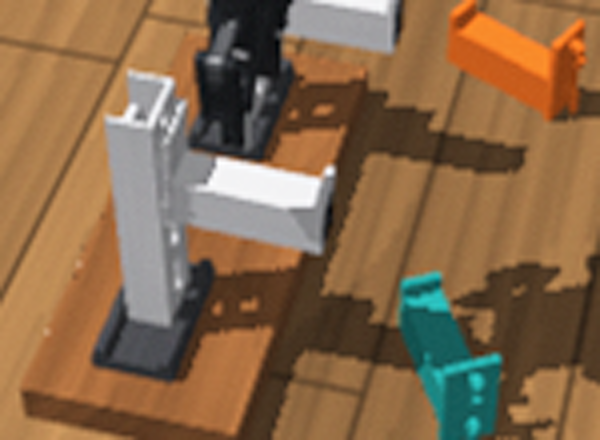

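The hung arm sits on the bare column (plate at crop 180,160), slightly sagging, and nothing else has moved. Next I shut the fingers and press beside the plate.

```bash
python3 -m jog '0 0 0 0; 0 0 0 0; 1.5 0 0 0; 2 0 0 0; 0 0 0 0' 1 40 | sed -n '1,2p;4,6p'; python3 -m jog '0 0 2 0; 0 0 2 0; 0 0 0.5 0; 0 0 0 0' | sed -n '1,2p;4,6p'
```

```text
time: 13.92
eef_pos: [0.6499, 0.1241, 0.2496]
wrist_force: [-0.6, 0.4, -1.0]
opening: -0.0001
grasp_force: 0.0
time: 14.42
eef_pos: [0.6493, 0.1243, 0.2065]
wrist_force: [0.0, 0.1, -0.2]
opening: -0.0002
grasp_force: 0.0
```

```bash
for i in 1; do python3 -m jog '0 0 0.2 0; 0 0 0.2 0; 0 0 0.1 0; 0 0 0 0' | sed -n '1,2p;4p'; done
```

```text
time: 14.92
eef_pos: [0.6497, 0.1243, 0.2012]
wrist_force: [-0.9, -0.1, -0.3]
```

```bash
python3 -m jog '0 0 0.15 0; 0 0 0.15 0; 0 0 0.1 0; 0 0 0.1 0; 0 0 0 0' | sed -n '1,2p;4p'; python3 -m jog '0 0 0.1 0; 0 0 0.1 0; 0 0 0 0' | sed -n '1,2p;4p'
```

```text
time: 15.55
eef_pos: [0.6496, 0.1243, 0.1962]
wrist_force: [-0.6, -0.1, 0.3]
time: 15.92
eef_pos: [0.6496, 0.1243, 0.1941]
wrist_force: [0.1, 0.6, -0.8]
```

```bash
python3 -m jog '0 0 0.1 0; 0 0 0.1 0; 0 0 0 0' | sed -n '1,2p;4p'; python3 -m jog '0 0 0.1 0; 0 0 0.1 0; 0 0 0 0' | sed -n '1,2p;4p'
```

```text
time: 16.3
eef_pos: [0.6497, 0.1243, 0.1926]
wrist_force: [-0.8, -0.1, 1.9]
time: 16.68
eef_pos: [0.6497, 0.1243, 0.1915]
wrist_force: [-3.5, -0.9, 6.7]
```

```bash
python3 -m jog '0 0 0.1 0; 0 0 0.1 0; 0 0 0 0' | sed -n '1,2p;4p'; python3 -m jog '0 0 0.1 0; 0 0 0.1 0; 0 0 0 0' | sed -n '1,2p;4p'
```

```text
time: 17.05
eef_pos: [0.6497, 0.1244, 0.1886]
wrist_force: [-0.7, 0.5, 2.0]
time: 17.42
eef_pos: [0.6495, 0.1242, 0.1855]
wrist_force: [0.7, -0.2, 0.5]
```

```bash
python3 -m jog '0 0 0.1 0; 0 0 0.1 0; 0 0 0 0' | sed -n '1,2p;4p'; python3 -m jog '0 0 0.1 0; 0 0 0 0' | sed -n '1,2p;4p'
```

```text
time: 17.8
eef_pos: [0.6496, 0.1243, 0.1841]
wrist_force: [0.1, -0.2, 0.9]
time: 18.05
eef_pos: [0.6497, 0.1243, 0.1837]
wrist_force: [-0.2, 0.8, 2.6]
```

```bash
python3 -m jog '0 0 0.1 0; 0 0 0.1 0; 0 0 0 0' | sed -n '1,2p;4p'; python3 -m jog '0 0 0.1 0; 0 0 0.1 0; 0 0 0 0' | sed -n '1,2p;4p'
```

```text
time: 18.42
eef_pos: [0.6498, 0.1243, 0.1835]
wrist_force: [-3.9, -0.8, 9.2]
time: 18.8
eef_pos: [0.6498, 0.1243, 0.1833]
wrist_force: [-8.8, -0.5, 17.0]
```

It is stiff at home height (0.1835, against 0.184 expected). I retreat and check.

```bash
python3 -m jog '0 0 -0.5 0; 0 0 -2 0; -2 0 -5 0; -5 0 -6 0; -6 0 0 0' | sed -n '1,2p;4p'; python3 -m jog '-6 0 0 0; 0 0 0 0; 0 0 0 0' | sed -n '1,2p;4p'
python3 - <<'E'
from h import *
for n in("side","scene"):
    im,d=ctrl.get_image(n); c=ctrl.calibration(n); P=cloud(d,c,c['pose']); hsv=cv2.cvtColor(im,cv2.COLOR_RGB2HSV)
    for k,y in(("bare",.124),("twin",-.084)):
        for dy in(0,):
            m=(hsv[...,1]<50)&(d>0)&(P[...,0]>.58)&(P[...,0]<.655)&(abs(P[...,1]-y)<.025)&(P[...,2]>.15)&(P[...,2]<.2)
            q=P[m]; t=q[q[:,2]>np.percentile(q[:,2],40)]
            print(n,k,len(q),np.round(np.percentile(q,[5,50,95],axis=0)*1e3,1).tolist())
    if n=="side": cv2.imwrite("pics/side2.png",cv2.resize(im[130:290,180:330,::-1],None,fx=3.6,fy=3.6,interpolation=cv2.INTER_CUBIC))
E
```

```text
time: 19.42
eef_pos: [0.53, 0.1244, 0.3065]
wrist_force: [0.7, -0.6, 1.4]
time: 19.8
eef_pos: [0.4701, 0.1243, 0.3026]
wrist_force: [1.0, 0.5, 0.8]
side bare 439 [[583.7, 114.9, 153.8], [616.8, 139.1, 179.4], [650.8, 144.1, 184.3]]
side twin 369 [[583.7, -92.2, 153.1], [617.9, -68.1, 179.9], [651.3, -63.4, 185.4]]
scene bare 394 [[584.3, 107.6, 154.4], [617.4, 113.3, 181.7], [650.1, 136.4, 185.3]]
scene twin 422 [[583.8, -100.1, 156.9], [617.4, -92.1, 183.8], [650.2, -71.7, 187.0]]
```

View pics/side2.png

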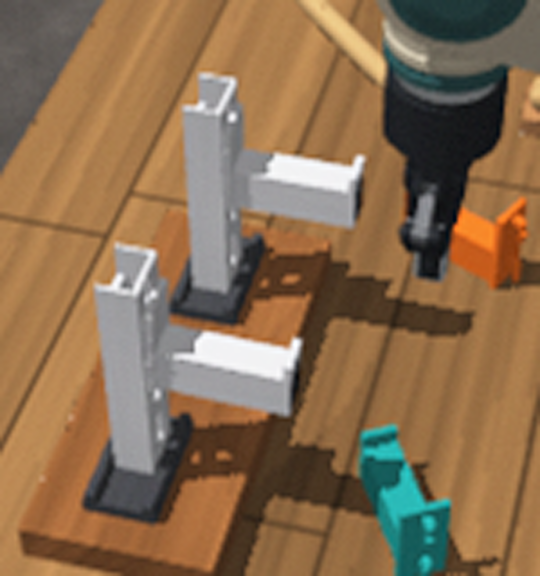

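The picture shows both arms at the same height (bare crop 240,365; twin 300,185) within about 1–2 mm of sag, and the gripper is clear. I hand in.

```bash
python3 -c "
from bench import ctrl
print(ctrl.job_done())"
```

```text
the job is handed in; nothing more can be done
None
```

The loose arm is hooked in the top two slots of the bare upright and pressed past the catch to home height. It sits level with the other arm to within about 1–2 mm of sag, and the job is handed in; no verdict was shown.

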